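# Lock the stop against a lino block

### The job

A lino block lies loose on one of the two stop boards. Slide that board's wooden stop along its track until the block is held snugly, square between the stop and the fixed fence, then lock the stop there by turning its wing knob clockwise (seen from above) as far as it goes, and let go. Leave the other board, where a deck of cards is already held, as it is.

Things in the scene. Friction and masses are not known exactly. Their poses are not given: they have to be found in the camera images.
- lino_board: Fixed plywood stop board under the lino block, 280 x 150 x 12 mm, with an aluminium track along its middle (an identical board holds cards). Origin: table level, 10 mm from the board's middle towards the fence. x: along the track to the fence, roughly away from the robot; z up. The fence is a fixed wooden strip at the far end, 20 mm high, inner face at x = 110 mm.
- clamp_grip (a point): Middle of the black wing knob on the lino board's stop, on its turning axis, 70 mm above the table. The wing is an upright bar 12 mm thick (point x), 56 mm long (point y), 28 mm high, on a slim hub; 20 mm free between wing and the stop's flat top. The knob sits on the stop's middle, and the stop can be slid by holding the wing.
- stop (a joint): Place of the wooden stop on the track, m, growing towards the fence; its middle and knob are at board x = joint - 0.115. The stop is 45 mm along the track, 90 wide, its top 36.5 mm above the table; it pushes with the face 22.5 mm before the knob's axis. Friction 1.5 N, stays where left. With the block pressed to the fence it reads 0.1275.
- clamp (a joint): Angle of that wing knob, rad: near 0 is free (wing across the track), growing clockwise seen from above to its end stop at 1.4. From about 0.7 it presses a foot on the track; over 1.1 the stop is locked. Turning takes 0.1 to 0.3 N m; it stays where it is left.
- lino_center (a point): Centre (half-way up) of the brown lino block, a loose slab 75 mm (its x, along the track) x 100 mm (y) x 9 mm, 0.11 kg, flat on the board's top (12 mm above the table) between stop and fence, a little askew and 8 to 20 mm short of the fence. Flush with the fence its centre is at board x = 72.5 mm.
- card_clamp_tip (a point): End of the wing on the other board's knob, to be left alone: 28 mm from that knob's axis, 70 mm above the table. That knob is already locked, wing nearly along the track, its stop beside the deck of cards. Between the two boards stands a wooden drawer chest 0.24 m high (x 0.5 to 0.75, y -0.07 to 0.19): cross above it.
Things that resemble listed ones, but are neither listed nor needed, are in the scene too. There is more than one size of the part that bears lino_center; the job needs the larger.

How it is judged:
On the way, in this order (a step that is already met when the one before it is completed fails the run):
1. the stop holds the block snug against the fence, knob not yet turned to lock (value of joint stop between 0.1225 and 0.1325 m and x of lino_center in the frame of lino_board between 0.066 and 0.078 m and y of lino_center in the frame of lino_board between -0.025 and 0.025 m and z of lino_center in the frame of lino_board below 0.021 m and angle between the x axis of lino_center and the x axis of lino_board, either way round below 0.12 rad and value of joint clamp below 0.7 rad), for 0.2 s.
2. the knob is turned clockwise to lock (value of joint clamp above 1.1 rad), for 0.2 s.
At the end, for the whole second after the job is handed in: The lino block lies flat, within 6 mm of flush on the fence, 25 mm of the track's middle and 7 degrees of square; the stop is within 5 mm of touching the flush block; its knob is turned at least 1.1 rad (63 degrees) clockwise; the block is at rest (value of joint stop between 0.1225 and 0.1325 m and x of lino_center in the frame of lino_board between 0.066 and 0.078 m and y of lino_center in the frame of lino_board between -0.025 and 0.025 m and z of lino_center in the frame of lino_board below 0.021 m and angle between the x axis of lino_center and the x axis of lino_board, either way round below 0.12 rad and value of joint clamp above 1.1 rad and linear speed of lino below 0.02 m/s).
It fails at once if the other board's stop or knob is moved by more than 8 mm (distance of card_clamp_tip from where it was at the start of the episode above 0.008 m).
It also fails if it takes over 42 s, if anything falls off the work surface, if the arm or the gripper's body presses on something with over 40 N, if the wrist force passes 120 N, or if a joint passes its speed limit or range.

### The arm

A 6-joint arm with a two-finger parallel gripper is mounted at the origin on the work surface; the furniture and walls round the work are solid. World frame = base frame: x ahead of the robot, y to its left, z up, the work surface at z = 0. Lengths are in m, angles in rad, forces in N, time in s.
With the tool pointing down it reaches from about 0.375 to 0.975 m from the base axis. Payload 3.8 kg.
Tool frame: the origin (TCP) lies at the very end of the fingers, on their centre line; the grasp point (between the pads) lies behind it (bot.tcp_to_grasp is the y of the grasp point in the tool frame, in m); y points along the fingers, z is the direction in which the jaws open and shut, and the axes are right-handed (so a half turn about y gives the same grasp; the last joint's range is limited). The gripper opens to 85 mm and grips with 20 to 120 N. Pads are 22 mm wide; open, the fingers measure 114 mm over their backs; the gripper's body (76 mm by 85 mm) begins 54 mm behind the grasp point. The pads swing forward as they close: fully open they stand 13 mm farther back than shut.
Start: joints at [1.255, 0.264, 1.604, -0, 1.274, -0.037], TCP at [0.186, 0.649, 0.231] pointing down, gripper open.
Joint ranges: [-2.63, 2.63], [-0.94, 2.18], [0.31, 2.57], [-1.31, 4.45], [0, 2.66], [-2.55, 2.55]. Speed limits (rad/s): [2.57, 2.57, 3.14, 3.14, 3.14, 3.14].

### API

Orientations are given as a rotation vector (axis times angle).
In Python, from workcell import bot, optics, workorder gives the robot as it stands.
- The arm moves only by the shell command python3 -m handwheel 'ROWS' [FORCE]. ROWS is JSON, a list of rows, each a list of 7 numbers: the shift along the tool's x, y, z in m, then the turn, a rotation vector about the tool's x, y, z in rad, then the opening, from 0 (shut) to 1 (fully open). A call has 1 to 8 rows; each row shifts and turns the commanded pose from where the row before left it, along the tool's axes as they then stand; what a row does not reach is not made up. A row lasts 1/8 s, in which the tool goes at most 62.5 mm and 10.7 degrees, less where a joint would pass 70% of its speed; a pose out of reach is approached as far as the arm can. A call with a gripper value outside its range is refused whole. The fingers move at their own pace and stop on an object; FORCE is the grip in N (left out, the last holds). Time passes only in rows, so rows that do not move let the fingers close. It gives the time, the measured TCP pose, the force and the opening at its end, in the units of the state.
- bot.read_state(): the state, without advancing time (a new reading comes with each control period).
- optics.read_camera(name): name is "scene" or "top"; returns a dict with "image" (384x512x3 uint8, red, green, blue), "z_map" (384x512 float32, m along the optical axis (not along the pixel's ray), 0 where there is no reading), "mtx" (3x3 intrinsics, pixels), "dist" ([k1, k2, p1, p2, k3] as OpenCV has them; the pictures are not rectified), "world_from_camera" (4x4, takes a point from camera to world coordinates). Camera axes: x right, y down, z forward; pixel columns grow to the right and rows downward; lengths in m; the calibration is good to about 2 mm. A picture is of the moment at which its call begins.
- workorder.finish_job(): hands the job in, once; it reports no verdict.
The state is a dict: "time": time; "q": joint angles; "joint_vel": joint speeds; "joint_torque": joint torques, N m; "tool_pos": TCP position; "tcp_rot": TCP orientation; "wrist_force": force on the tool from outside, world axes, zero at the start; "torque": the same for the moment, N m; "width": opening from 0.0 (shut) to 1.0 (fully open).
Only numpy, scipy, OpenCV 4.12 (cv2) and the standard library are available. Lean on these libraries where they do the work, as an engineer would, in place of code of your own. Each camera call takes 0.05 s, during which the arm holds its last target.

## Working session

There is one attempt and no reset: what is moved stays moved. The work goes in short steps, Python scripts to look and compute and a shell command to move; the robot and the scene stay as the last step left them, time stands still between calls to the robot, and variables do not carry over. Pictures are saved under pics/ and viewed, and the job is handed in when it is done.

```bash
mkdir -p pics; ls
cat > h.py <<'E'
import numpy as np,cv2
from workcell import bot,optics,workorder
def cam(n): return optics.read_camera(n)
def ray_plane(c,uv,z):
    p=cv2.undistortPoints(np.array(uv,float).reshape(-1,1,2),c['mtx'],np.array(c['dist'])).reshape(-1,2)
    T=c['world_from_camera']; d=np.c_[p,np.ones(len(p))]@T[:3,:3].T
    o=T[:3,3]; s=(z-o[2])/d[:,2]; return o+d*s[:,None]
def cloud(c):
    h,w=c['z_map'].shape
    uv=np.stack(np.meshgrid(np.arange(w),np.arange(h)),-1).reshape(-1,1,2).astype(float)
    p=cv2.undistortPoints(uv,c['mtx'],np.array(c['dist'])).reshape(h,w,2)
    P=np.dstack([p,np.ones((h,w))])*c['z_map'][...,None]
    T=c['world_from_camera']; return P@T[:3,:3].T+T[:3,3]
def save(n,im): cv2.imwrite('pics/'+n+'.png',im[...,::-1])
E
python3 - <<'E'
from h import *
for n in('scene','top'):
    c=cam(n); save(n+'0',c['image']); np.savez(n+'0.npz',**{k:np.array(v) for k,v in c.items()})
    print(n,c['world_from_camera'].round(3).tolist())
s=bot.read_state();print(s,bot.tcp_to_grasp)
E
```

```text
pics
scene [[0.783, -0.35, 0.514, -0.036], [-0.622, -0.434, 0.652, -0.609], [-0.005, -0.83, -0.557, 0.669], [0.0, 0.0, 0.0, 1.0]]
top [[-0.024, -0.994, 0.106, 0.396], [-1.0, 0.025, 0.005, 0.044], [-0.008, -0.106, -0.994, 1.195], [0.0, 0.0, 0.0, 1.0]]
{'time': 0.1, 'q': array([ 1.25506521e+00,  2.64658538e-01,  1.60525141e+00, -1.47423016e-05,
        1.27366749e+00, -3.68978126e-02]), 'joint_vel': array([-1.63674215e-03, -7.17521244e-04, -6.05850990e-04, -4.98345517e-04,
        1.13832374e-03, -1.55335570e-05]), 'joint_torque': array([-4.51195501e-04, -5.16699743e+01, -3.68592954e+01, -7.89721730e-05,
        6.21071435e-03,  1.87827993e-05]), 'tool_pos': array([0.18558478, 0.64830556, 0.23009195]), 'tcp_rot': array([-1.56165206,  0.21918556, -0.21865896]), 'wrist_force': array([-1.05140458,  0.57191011,  0.22563326]), 'torque': array([-0.02367169,  0.00526418, -0.03150496]), 'width': 1.0007868973876217} -0.0187
```

View pics/scene0.png

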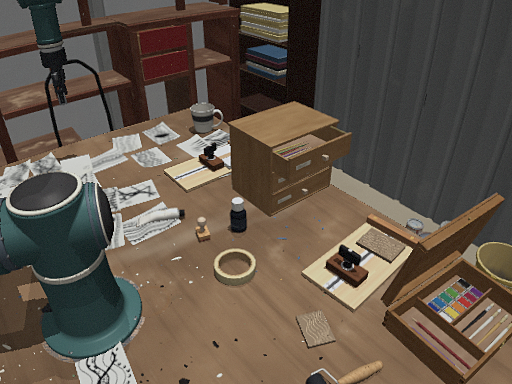

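View pics/top0.png

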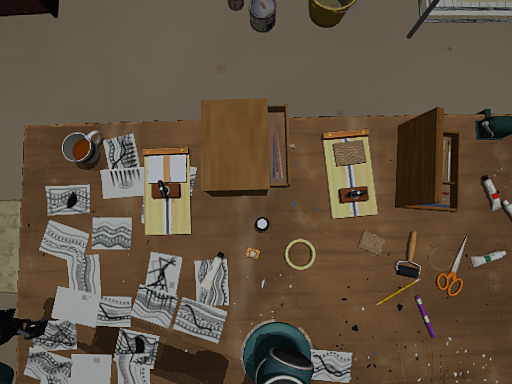

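The scene view shows a stop board with a brown slab at scene (350,260) / top (350,175). The other board is at scene (205,165) / top (167,190) and carries a white deck.

What could be mistaken for the targets:
- **Lino block:** the slab on the board at top (351,152), or the smaller slab on the table at top (372,242).
- **Knob:** the black wing at top (353,195), or the one on the cards board at top (165,188).

By the description I choose the slab at (351,152) and the knob at (353,195), and check them in a close crop.

Run:
```python
from h import *
c=dict(np.load('top0.npz'));s=dict(np.load('scene0.npz'))
a=cv2.resize(c['image'][120:230,310:390],None,fx=5,fy=5,interpolation=cv2.INTER_CUBIC)
b=cv2.resize(s['image'][205:315,295:420],None,fx=3.2,fy=3.2,interpolation=cv2.INTER_CUBIC)
b=cv2.copyMakeBorder(b,0,550-b.shape[0],0,0,cv2.BORDER_CONSTANT)
save('crop1',np.hstack([a,b])[:600,:800])
P=cloud(c)
# heights in the crop, and masks
for v in range(125,225,6): print(v,(P[v,320:384:4,2]*1000).round().astype(int))
hsv=cv2.cvtColor(c['image'],cv2.COLOR_RGB2HSV)
for p in[(353,195),(345,198),(351,152),(340,205),(346,133)]: print(p,hsv[p[1],p[0]],P[p[1],p[0]].round(3))
```

```text
125 [-1  1  2 -1 -3  5  5 -6 -1  2  1 -3 -2 -4 -1 -1]
131 [-1  1 -4 -2 -1 35 33 31 25 30 29 30 31 -1  0  0]
137 [ 0 31 33 33 35 25 22 15 13 10 11 13  4  1  1  3]
143 [ 1 12  7 12 20 25 22 21 25 24 20 10 12 -2  4  0]
149 [-2  9  9 14 21 20 19 20 20 20 23  9 13 -2  0  1]
155 [ 2  3 12  7 20 26 20 21 19 18 20 19 12 -2 -1  0]
161 [-1 -1 10 10 16 20 21 23 16 19 24 22 14  3  1 -1]
167 [  -4    7 1195   14   16    9    9   14   15   15    9   14    9    0
   -2   -2]
173 [ 0  4 13  8 14 15 14 12 10 12 10 12  8  0  2  0]
179 [ 1  1 12 14 12  8 11 11 12 12 10  6 15 14 -1  2]
185 [-3 -1  5 15 14 12 12 14 14 17 12 13 14 13  6  3]
191 [ 0  0  2 10 14 33 36 36 43 83 87 87 13 13 -1  2]
197 [ 1  3  2  9 16 30 35 37 42 38 35 39  9  8 -1 -2]
203 [ 1 -1 -1 13 13 10 12 12  9 15 12 12  9  9  1 -4]
209 [-1  1  1  8 10 12 12 10 10 12 18 12  9  8 11 -1]
215 [-2  3  0  8 13 10 16  9 10  9 14  9  1  2 -1  1]
221 [ 0 -1 -1 -2 -2  5  2 -3  1 -2  2 -6  0 -3 -2 -3]
(353, 195) [0 0 0] [ 0.496 -0.244  0.075]
(345, 198) [ 11 179  94] [ 0.491 -0.227  0.04 ]
(351, 152) [ 17  95 147] [ 0.642 -0.258  0.023]
(340, 205) [ 32  84 171] [ 0.471 -0.217  0.009]
(346, 133) [ 14 172 145] [ 0.703 -0.242  0.033]
```

View pics/crop1.png

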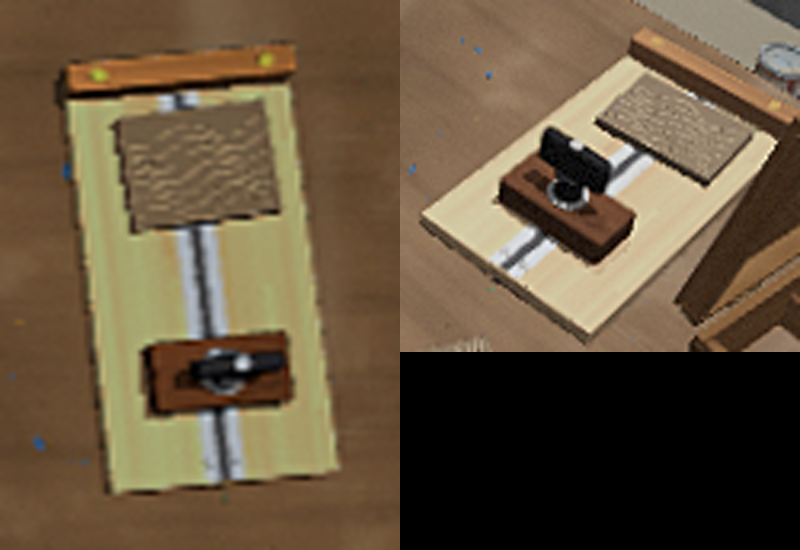

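The crop confirms it: a fence at the top, a brown slab between fence and stop that is slightly askew, and the dark stop with the black wing across the track. The heights (slab 20 mm, stop top 36 mm, wing 85 mm) fit the description. Next I measure the geometry.

```bash
cat > meas.py <<'E'
from h import *
def big(m):
    n,l,s,_=cv2.connectedComponentsWithStats(m.astype(np.uint8)); i=1+np.argmax(s[1:,4]); return l==i
def quad(m,c,z):
    cs,_=cv2.findContours(m.astype(np.uint8),cv2.RETR_EXTERNAL,cv2.CHAIN_APPROX_NONE)
    k=max(cs,key=cv2.contourArea)[:,0,:]
    w=ray_plane(c,k,z)[:,:2]
    return k,w,cv2.minAreaRect((w*1000).astype(np.float32))
def board(c,verbose=1):
    hsv=cv2.cvtColor(c['image'],cv2.COLOR_RGB2HSV).astype(int); H,S,V=hsv[...,0],hsv[...,1],hsv[...,2]
    roi=np.zeros(H.shape,bool); roi[122:228,315:388]=1
    bm=big(roi&(H>=22)&(H<=40)&(V>130)&(S>50))
    bm=cv2.morphologyEx(bm.astype(np.uint8),cv2.MORPH_CLOSE,np.ones((25,25)))
    k,w,r=quad(bm,c,0.012)
    return k,w,r,hsv
E
python3 - <<'E'
from meas import *
c=dict(np.load('top0.npz'))
k,w,r,hsv=board(c); print('board',r); print(cv2.boxPoints(r).round(1).tolist())
# long edges by line fit
ys=np.unique(k[:,1])
L=[];R=[]
for y in ys[8:-10]:
    xs=k[k[:,1]==y,0]; L.append((xs.min()-.5,y));R.append((xs.max()+.5,y))
def fit(p):
    W=ray_plane(c,p,0.012)[:,:2]; vx,vy,x,y=cv2.fitLine(W.astype(np.float32),cv2.DIST_HUBER,0,1e-3,1e-3).ravel(); 
    s=np.sign(vx); return np.array([vx,vy])*s,np.array([x,y])
dl,pl=fit(L);dr,pr=fit(R); yl=pl[1]+(0.55-pl[0])*dl[1]/dl[0]; yr=pr[1]+(0.55-pr[0])*dr[1]/dr[0]
print('angles',np.arctan2(dl[1],dl[0]),np.arctan2(dr[1],dr[0]),'y at x=.55',yl,yr)
H,S,V=hsv[...,0],hsv[...,1],hsv[...,2]
roi=np.zeros(H.shape,bool); roi[138:170,328:372]=1
from meas import big,quad
lm=big(roi&(H<24)&(S>60)&(V<190)&(H>8))
k2,w2,r2=quad(lm,c,0.021); print('lino',r2)
roi[:]=0; roi[175:215,325:385]=1
wm=big(roi&(V<45)&(S<120)); k3,w3,r3=quad(wm,c,0.084); print('wing@84',r3)
sm=big(roi&(H<20)&(S>120)&(V<130)); k4,w4,r4=quad(cv2.morphologyEx(sm.astype(np.uint8),cv2.MORPH_CLOSE,np.ones((15,15))),c,0.0365);print('stop',r4)
fm=np.zeros(H.shape,bool);fm[126:142,318:374]=1
fm=big(fm&(H>8)&(H<18)&(S>150)&(V>120));k5,w5,r5=quad(fm,c,0.032);print('fence',r5)
im=c['image'].copy()
for k_,col in((k,(255,0,0)),(k2,(0,255,0)),(k3,(255,255,0)),(k4,(0,255,255)),(k5,(255,0,255))): im[k_[:,1],k_[:,0]]=col
save('mask1',cv2.resize(im[115:235,305:395],None,fx=5,fy=5,interpolation=cv2.INTER_NEAREST))
E
```

```text
board ((559.9735717773438, -208.68482971191406), (258.2806701660156, 60.73863220214844), 4.866193771362305)
[[428.70001220703125, -189.39999389648438], [433.8999938964844, -249.89999389648438], [691.2000122070312, -228.0], [686.0999755859375, -167.5]]
angles 0.07119317 0.16138463 y at x=.55 -0.18055609 -0.23282911
lino ((637.904296875, -245.20294189453125), (122.55685424804688, 103.01225280761719), 88.71728515625)
wing@84 ((501.66912841796875, -256.6295166015625), (18.472097396850586, 51.482791900634766), 12.5447416305542)
stop ((502.0635986328125, -252.84744262695312), (45.50649642944336, 95.8266830444336), 4.033376693725586)
fence ((703.1839599609375, -242.64707946777344), (18.377864837646484, 146.06781005859375), 4.051180839538574)
```

View pics/mask1.png

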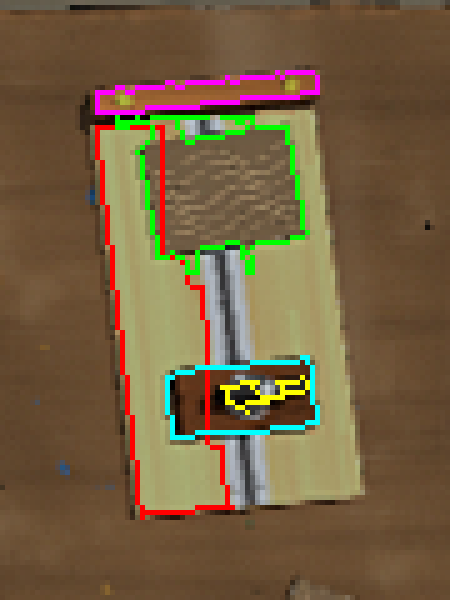

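The masks give these measurements:

| Item | Centre (x, y) | Other |
|---|---|---|
| Fence | (0.703, -0.243) | axis angle 4.05° |
| Stop | (0.502, -0.256) | 45 × 90 mm, allowing for the visible side face |

The board's left edge, at 4.08°, agrees with the fence angle. The lino mask leaked onto the track, but I don't need it to start. Next come the wing in both views, nearby obstacles and the tool axes.

Run:
```python
from meas import *
from scipy.spatial.transform import Rotation as R
c=dict(np.load('top0.npz'));s=dict(np.load('scene0.npz'))
P=cloud(c);Q=cloud(s)
# wing points from both depth maps
for n,X,im in(('top',P,c['image']),('scene',Q,s['image'])):
    m=(abs(X[...,0]-.502)<.05)&(abs(X[...,1]+.256)<.06)&(X[...,2]>.05)&(X[...,2]<.1)&(im.max(-1)<60)
    p=X[m]; print(n,m.sum(),p.mean(0).round(4),p.min(0).round(3),p.max(0).round(3))
    r=cv2.minAreaRect((p[:,:2]*1000).astype(np.float32));print(r)
    v,u=np.nonzero(m);print('px',u.min(),u.max(),v.min(),v.max())
# obstacles near board right
for y0 in np.arange(-.30,-.46,-.02):
    o=[]
    for X in(P,Q):
        m=(X[...,0]>.42)&(X[...,0]<.72)&(X[...,1]<y0)&(X[...,1]>y0-.02)&(X[...,2]>.02)&(X[...,2]<.5)
        z=X[m][:,2]; o.append(np.percentile(z,95).round(3) if len(z)>5 else 0)
    print(round(y0,2),o)
st=bot.read_state(); M=R.from_rotvec(st['tcp_rot']).as_matrix(); print(M.round(3))
```

```text
top 75 [ 0.502  -0.2546  0.0788] [ 0.494 -0.282  0.056] [ 0.513 -0.23   0.088]
((503.28045654296875, -256.16864013671875), (17.450193405151367, 51.392784118652344), 11.165812492370605)
px 348 366 190 196
scene 262 [ 0.5004 -0.2603  0.0728] [ 0.493 -0.286  0.05 ] [ 0.511 -0.232  0.086]
((501.3573303222656, -259.0162658691406), (16.510831832885742, 54.571372985839844), 4.036600589752197)
px 338 360 245 265
-0.3 [np.float64(0.036), np.float64(0.035)]
-0.32 [0, 0]
-0.34 [0, 0]
-0.36 [np.float64(0.08), np.float64(0.079)]
-0.38 [np.float64(0.161), np.float64(0.144)]
-0.4 [np.float64(0.234), np.float64(0.225)]
-0.42 [np.float64(0.246), np.float64(0.245)]
-0.44 [np.float64(0.246), np.float64(0.244)]
-0.46 [np.float64(0.24), np.float64(0.053)]
[[ 0.961 -0.001  0.275]
 [-0.275 -0.002  0.961]
 [-0.    -1.    -0.002]]
```

```bash
python3 -m handwheel '[[0,-0.057,0,0,0,0,1],[0,-0.057,0,0,0,0,1],[0,-0.057,0,0,0,0,1],[0,0,0,0,0.175,0,1],[0,0,0,0,0.175,0,1],[0,0,0,0,0.175,0,1],[0,0,0,0,0.175,0,1],[0,0,0,0,0.175,0,1]]' 20
python3 -m handwheel '[[0,0,0,0,0.175,0,1],[0,0,0,0,0.172,0,1],[0.05,0,0.03,0,0,0,1],[0.055,0,0.03,0,0,0,1],[0.055,0,0.03,0,0,0,1],[0.055,0,0.03,0,0,0,1]]'
```

```text
time: 1.1
tool_pos: [0.1857, 0.6487, 0.4015]
tcp_rot: [-1.378, 0.901, -0.902]
wrist_force: [0.1, 0.3, -0.6]
width: 1.0
time: 1.85
tool_pos: [0.3209, 0.4414, 0.4017]
tcp_rot: [-1.242, 1.157, -1.157]
wrist_force: [1.1, -0.7, 0.4]
width: 1.0
```

```bash
python3 -m handwheel '[[0.059,0,0.02,0,0,0,1],[0.059,0,0.02,0,0,0,1],[0.059,0,0.02,0,0,0,1],[0.059,0,0.02,0,0,0,1],[0.059,0,0.02,0,0,0,1],[0.059,0,0.02,0,0,0,1],[0.059,0,0.01,0,0,0,1]]'
python3 -m handwheel '[[0.059,0,0,0,0,0,1],[0.059,0,0,0,0,0,1],[0.059,0,0,0,0,0,1],[0.059,0,0,0,0,0,1],[0.059,0,0,0,0,0,1],[0,0,0,0,0,0,1]]'
python3 - <<'E'
from h import *
from scipy.spatial.transform import Rotation as R
s=bot.read_state();M=R.from_rotvec(s['tcp_rot']).as_matrix();print(s['tool_pos'],s['q'].round(2),M.round(4).tolist())
print('to go (tool)',M.T@(np.array([.502,-.257,.051])-s['tool_pos']))
E
```

```text
time: 2.72
tool_pos: [0.4792, 0.0383, 0.4017]
tcp_rot: [-1.242, 1.158, -1.157]
wrist_force: [0.1, -0.1, -0.2]
width: 0.995
time: 3.48
tool_pos: [0.4987, -0.2575, 0.4006]
tcp_rot: [-1.241, 1.163, -1.16]
wrist_force: [-0.8, 0.1, -0.2]
width: 0.997
[ 0.49873378 -0.25754885  0.40061988] [-0.52 -0.01  1.6  -0.    1.55 -0.59] [[0.0647, -0.0026, 0.9979], [-0.9979, 0.0003, 0.0647], [-0.0004, -1.0, -0.0025]]
to go (tool) [-1.91029546e-04  3.49610469e-01  4.18476007e-03]
```

```bash
python3 -m handwheel '[[0,0.05,0.003,0,0,0,1],[0,0.05,0,0,0,0,1],[0,0.05,0,0,0,0,1],[0,0.05,0,0,0,0,1],[0,0.05,0,0,0,0,1],[0,0.03,0,0,0,0,1],[0,0,0,0,0,0,1]]'
python3 - <<'E'
from h import *
s=cam('scene');c=cam('top')
b=cv2.resize(s['image'][180:315,275:430],None,fx=3,fy=3,interpolation=cv2.INTER_CUBIC)
a=cv2.resize(c['image'][120:230,310:390],None,fx=3.6,fy=3.6,interpolation=cv2.INTER_CUBIC)
h=max(a.shape[0],b.shape[0]);pad=lambda i:cv2.copyMakeBorder(i,0,h-i.shape[0],0,0,cv2.BORDER_CONSTANT)
save('pre1',np.hstack([pad(a),pad(b)])[:600,:800]); print(bot.read_state()['tool_pos'])
E
```

```text
time: 4.35
tool_pos: [0.4999, -0.2512, 0.119]
tcp_rot: [-1.243, 1.163, -1.151]
wrist_force: [0.6, -0.3, -0.1]
width: 0.998
[ 0.50296604 -0.25323139  0.12313193]
```

View pics/pre1.png

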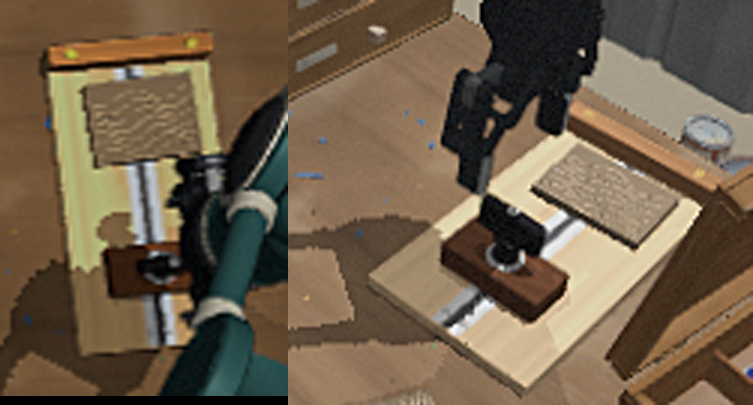

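The wing stands centred between the open fingers (scene crop, wing near (513,225), fingers either side above it), and the lid to the right is clear. I let the arm settle and compute the rest.

```bash
python3 -m handwheel '[[0,0,0,0,0,0,1],[0,0,0,0,0,0,1]]'
cat > togo.py <<'E'
import sys
from h import *
from scipy.spatial.transform import Rotation as R
t=[float(v) for v in sys.argv[1:4]]
s=bot.read_state();M=R.from_rotvec(s['tcp_rot']).as_matrix();print(s['time'],s['tool_pos'].round(4),'zyaw',np.degrees(np.arctan2(M[1,2],M[0,2])).round(2),'tilt',np.degrees(np.arccos(-M[2,1])).round(2),'q',s['q'].round(2),'F',s['wrist_force'].round(1),'T',s['torque'].round(2),'w',round(s['width'],3))
print('to go (tool)',(M.T@(np.array(t)-s['tool_pos'])).round(4))
E
python3 togo.py .502 -.257 .051
```

```text
time: 4.7
tool_pos: [0.5037, -0.2543, 0.1243]
tcp_rot: [-1.241, 1.155, -1.16]
wrist_force: [-0.6, 0.4, -0.8]
width: 1.0
4.7 [ 0.5037 -0.2543  0.1243] zyaw 4.02 tilt 0.19 q [-0.51  0.15  1.95  0.    1.04 -0.58] F [-0.6  0.4 -0.8] T [ 0.01 -0.01 -0.01] w 1.0
to go (tool) [ 0.0025  0.0733 -0.002 ]
```

```bash
python3 -m handwheel '[[0.0025,0.036,-0.002,0,0,0,1],[0,0.036,0,0,0,0,1],[0,0,0,0,0,0,1],[0,0,0,0,0,0,1]]'; python3 togo.py .502 -.257 .051
python3 -m handwheel '[[0,0,0,0,0,0,0],[0,0,0,0,0,0,0],[0,0,0,0,0,0,0],[0,0,0,0,0,0,0],[0,0,0,0,0,0,0],[0,0,0,0,0,0,0]]' 40;python3 togo.py .502 -.257 .051
```

```text
time: 5.2
tool_pos: [0.5016, -0.257, 0.0518]
tcp_rot: [-1.241, 1.156, -1.159]
wrist_force: [0.1, -0.3, 0.1]
width: 1.001
5.2 [ 0.5016 -0.257   0.0518] zyaw 4.0 tilt 0.12 q [-0.52  0.23  2.    0.    0.9  -0.59] F [ 0.1 -0.3  0.1] T [-0.01  0.   -0.03] w 1.001
to go (tool) [0.0001 0.0008 0.0004]
time: 5.95
tool_pos: [0.5014, -0.2567, 0.0513]
tcp_rot: [-1.241, 1.156, -1.159]
wrist_force: [0.6, 1.3, 4.6]
width: 0.247
5.95 [ 0.5014 -0.2567  0.0513] zyaw 4.01 tilt 0.09 q [-0.52  0.23  2.    0.    0.9  -0.59] F [0.6 1.3 4.6] T [0.14 0.01 0.06] w 0.247
to go (tool) [0.0004 0.0003 0.0005]
```

```bash
python3 -m handwheel '[[0,0,0,0,0,0,0],[0,0,0,0,0,0,0],[0,0,0,0,0,0,0]]';python3 togo.py .502 -.257 .051
python3 - <<'E'
from h import *
s=cam('scene')
save('grip1',cv2.resize(s['image'][200:300,300:420],None,fx=5,fy=5,interpolation=cv2.INTER_CUBIC))
E
```

```text
time: 6.32
tool_pos: [0.5014, -0.2567, 0.0513]
tcp_rot: [-1.241, 1.156, -1.159]
wrist_force: [0.6, 0.8, 6.4]
width: 0.248
6.325 [ 0.5014 -0.2567  0.0513] zyaw 4.01 tilt 0.09 q [-0.52  0.23  2.    0.    0.9  -0.59] F [0.6 0.8 6.4] T [0.18 0.03 0.02] w 0.248
to go (tool) [0.0004 0.0003 0.0006]
```

View pics/grip1.png

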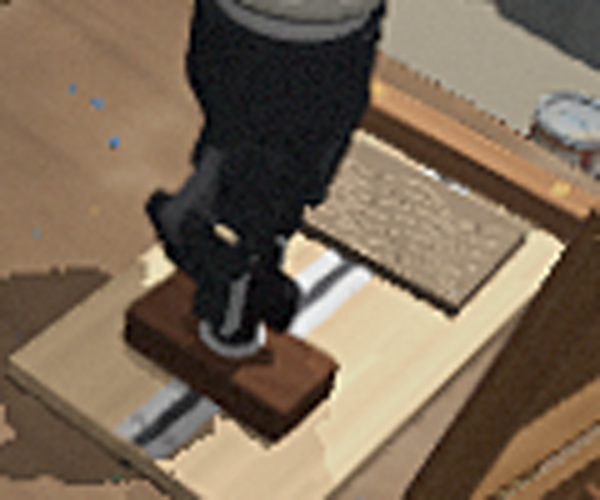

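```bash
python3 -m handwheel '[[0,0,0.012,0,0,0,0],[0,0,0.012,0,0,0,0],[0,0,0.012,0,0,0,0],[0,0,0.012,0,0,0,0],[0,0,0.012,0,0,0,0],[0,0,0,0,0,0,0]]';python3 togo.py .596 -.2515 .051
python3 - <<'E'
from h import *
s=cam('scene');c=cam('top')
b=cv2.resize(s['image'][180:315,275:430],None,fx=3,fy=3,interpolation=cv2.INTER_CUBIC)
a=cv2.resize(c['image'][120:230,310:390],None,fx=3.6,fy=3.6,interpolation=cv2.INTER_CUBIC)
h=max(a.shape[0],b.shape[0]);pad=lambda i:cv2.copyMakeBorder(i,0,h-i.shape[0],0,0,cv2.BORDER_CONSTANT)
save('sl1',np.hstack([pad(a),pad(b)])[:600,:800])
E
```

```text
time: 7.12
tool_pos: [0.5622, -0.2523, 0.0513]
tcp_rot: [-1.24, 1.155, -1.159]
wrist_force: [0.5, 1.0, 5.6]
width: 0.245
7.125 [ 0.5622 -0.2523  0.0513] zyaw 4.03 tilt 0.15 q [-0.46  0.32  1.89  0.    0.93 -0.53] F [0.5 1.  5.6] T [ 0.24 -0.32  0.06] w 0.245
to go (tool) [0.0016 0.0004 0.0337]
```

View pics/sl1.png

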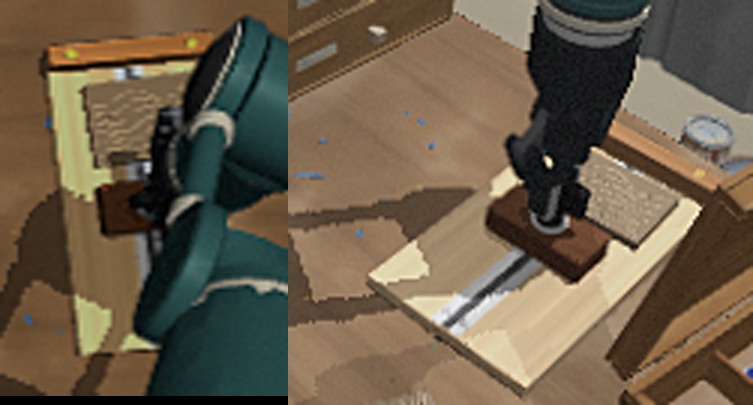

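The stop slides along with the wing and now sits about 8 mm from the block. I continue in small steps and watch the force along the track.

```bash
python3 -m handwheel '[[0,0,0.006,0,0,0,0],[0,0,0.006,0,0,0,0],[0,0,0.006,0,0,0,0],[0,0,0.006,0,0,0,0],[0,0,0,0,0,0,0]]';python3 togo.py .596 -.2515 .051
python3 -m handwheel '[[0,0,0.003,0,0,0,0],[0,0,0.002,0,0,0,0],[0,0,0,0,0,0,0]]';python3 togo.py .596 -.2515 .051
```

```text
time: 7.85
tool_pos: [0.5851, -0.2506, 0.0513]
tcp_rot: [-1.241, 1.156, -1.158]
wrist_force: [0.9, 1.7, 6.1]
width: 0.245
7.85 [ 0.5851 -0.2506  0.0513] zyaw 4.02 tilt 0.08 q [-0.44  0.35  1.84  0.    0.94 -0.51] F [0.9 1.7 6.1] T [ 0.22 -0.04  0.04] w 0.245
to go (tool) [0.0016 0.0003 0.0108]
time: 8.22
tool_pos: [0.5895, -0.2503, 0.0513]
tcp_rot: [-1.242, 1.157, -1.158]
wrist_force: [-1.5, 0.7, 8.3]
width: 0.24
8.225 [ 0.5895 -0.2503  0.0513] zyaw 4.02 tilt 0.03 q [-0.44  0.36  1.83 -0.    0.95 -0.51] F [-1.5  0.7  8.3] T [0.12 0.16 0.01] w 0.24
to go (tool) [0.0016 0.0003 0.0064]
```

```bash
python3 -m handwheel '[[0,0,0.002,0,0,0,0],[0,0,0,0,0,0,0]]';python3 togo.py .596 -.2515 .051
```

```text
time: 8.48
tool_pos: [0.5914, -0.2502, 0.0513]
tcp_rot: [-1.242, 1.157, -1.158]
wrist_force: [-2.3, 1.0, 8.1]
width: 0.247
8.475 [ 0.5914 -0.2502  0.0513] zyaw 4.02 tilt 0.02 q [-0.44  0.36  1.83 -0.    0.95 -0.51] F [-2.3  1.   8.1] T [0.15 0.27 0.02] w 0.247
to go (tool) [0.0016 0.0003 0.0045]
```

```bash
python3 -m handwheel '[[0,0,0.002,0,0,0,0],[0,0,0,0,0,0,0]]';python3 togo.py .596 -.2515 .051
python3 -m handwheel '[[0,0,0.0015,0,0,0,0],[0,0,0,0,0,0,0]]';python3 togo.py .596 -.2515 .051
python3 - <<'E'
from h import *
s=cam('scene');c=cam('top')
b=cv2.resize(s['image'][200:290,330:430],None,fx=4.5,fy=4.5,interpolation=cv2.INTER_CUBIC)
a=cv2.resize(c['image'][120:210,315:385],None,fx=4.5,fy=4.5,interpolation=cv2.INTER_CUBIC)
save('sl2',np.hstack([a,b])[:600,:800])
E
```

```text
time: 8.72
tool_pos: [0.5934, -0.2501, 0.0513]
tcp_rot: [-1.241, 1.157, -1.158]
wrist_force: [-2.1, 1.3, 7.3]
width: 0.245
8.725 [ 0.5934 -0.2501  0.0513] zyaw 4.01 tilt 0.02 q [-0.44  0.37  1.82 -0.    0.95 -0.51] F [-2.1  1.3  7.3] T [ 0.17  0.21 -0.03] w 0.245
to go (tool) [0.0016 0.0003 0.0025]
time: 8.98
tool_pos: [0.5948, -0.25, 0.0513]
tcp_rot: [-1.242, 1.157, -1.158]
wrist_force: [-2.1, 0.6, 8.9]
width: 0.245
8.975 [ 0.5948 -0.25    0.0513] zyaw 4.01 tilt 0.02 q [-0.44  0.37  1.82 -0.    0.95 -0.51] F [-2.1  0.6  8.9] T [ 0.09  0.25 -0.03] w 0.245
to go (tool) [0.0016 0.0003 0.0011]
```

View pics/sl2.png

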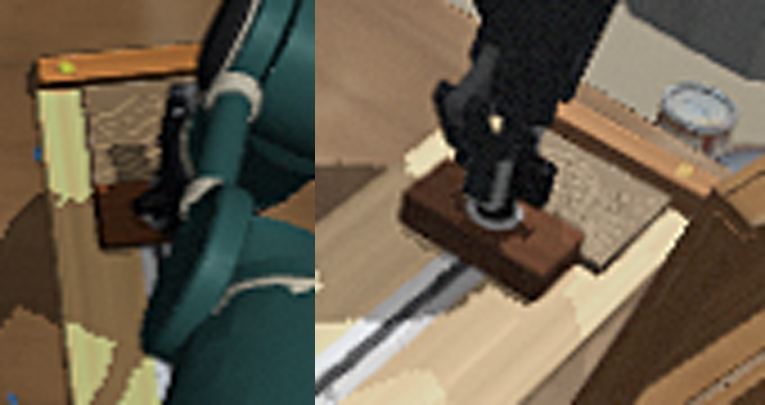

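The block touches the stop and is nearly flush with the fence. I push on in 1 mm steps until the force rises.

```bash
for i in 1; do :; done; python3 -m handwheel '[[0,0,0.001,0,0,0,0],[0,0,0,0,0,0,0]]';python3 -m handwheel '[[0,0,0.001,0,0,0,0],[0,0,0,0,0,0,0]]'; python3 togo.py .596 -.2515 .051
```

```text
time: 9.32
tool_pos: [0.5957, -0.2499, 0.0513]
tcp_rot: [-1.242, 1.157, -1.158]
wrist_force: [-3.7, 0.4, 8.2]
width: 0.241
time: 9.57
tool_pos: [0.5967, -0.2498, 0.0513]
tcp_rot: [-1.242, 1.157, -1.158]
wrist_force: [-2.5, 1.1, 7.8]
width: 0.24
9.575 [ 0.5967 -0.2498  0.0513] zyaw 4.01 tilt 0.02 q [-0.43  0.37  1.82 -0.    0.95 -0.5 ] F [-2.5  1.1  7.8] T [0.12 0.33 0.09] w 0.24
to go (tool) [ 0.0016  0.0003 -0.0008]
```

```bash
python3 -m handwheel '[[0,0,0.001,0,0,0,0],[0,0,0,0,0,0,0]]';python3 -m handwheel '[[0,0,0.001,0,0,0,0],[0,0,0,0,0,0,0]]'; python3 togo.py .596 -.2515 .051
```

```text
time: 9.82
tool_pos: [0.5973, -0.2498, 0.0513]
tcp_rot: [-1.242, 1.158, -1.157]
wrist_force: [-3.7, 0.6, 8.3]
width: 0.245
time: 10.07
tool_pos: [0.5973, -0.2497, 0.0512]
tcp_rot: [-1.244, 1.159, -1.156]
wrist_force: [-6.2, 1.0, 9.8]
width: 0.244
10.075 [ 0.5973 -0.2497  0.0512] zyaw 4.03 tilt 0.16 q [-0.43  0.37  1.81 -0.    0.96 -0.5 ] F [-6.2  1.   9.8] T [0.06 0.91 0.01] w 0.244
to go (tool) [ 0.0017  0.0003 -0.0015]
```

```bash
python3 -m handwheel '[[0,0,0.001,0,0,0,0],[0,0,0,0,0,0,0],[0,0,0,0,0,0,0]]'; python3 togo.py .596 -.2515 .051
python3 - <<'E'
from h import *
s=cam('scene');c=cam('top')
b=cv2.resize(s['image'][200:290,330:430],None,fx=4.5,fy=4.5,interpolation=cv2.INTER_CUBIC)
a=cv2.resize(c['image'][120:210,315:385],None,fx=4.5,fy=4.5,interpolation=cv2.INTER_CUBIC)
save('sl3',np.hstack([a,b])[:600,:800])
E
```

```text
time: 10.45
tool_pos: [0.5974, -0.2497, 0.0512]
tcp_rot: [-1.245, 1.161, -1.155]
wrist_force: [-7.7, 0.0, 11.3]
width: 0.249
10.45 [ 0.5974 -0.2497  0.0512] zyaw 4.03 tilt 0.27 q [-0.43  0.38  1.81 -0.    0.96 -0.5 ] F [-7.7  0.  11.3] T [-0.01  1.37 -0.05] w 0.249
to go (tool) [ 0.0017  0.0002 -0.0015]
```

View pics/sl3.png

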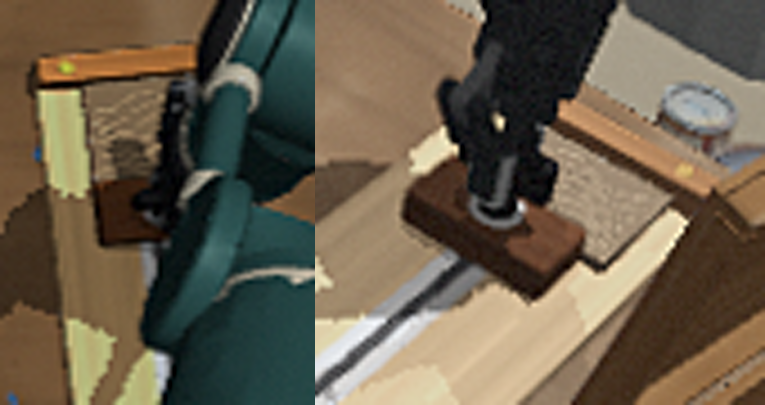

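The block is flush with the fence edge and square (left edges of stop and block parallel), and the force has risen to 8 N with the position stalled. I relax the push by 2 mm, then turn clockwise (+ about tool y).

```bash
python3 -m handwheel '[[0,0,-0.001,0,0,0,0],[0,0,-0.001,0,0,0,0],[0,0,0,0,0,0,0],[0,0,0,0,0,0,0],[0,0,0,0,0.12,0,0],[0,0,0,0,0.12,0,0],[0,0,0,0,0,0,0]]' 60; python3 togo.py .596 -.2515 .051
```

```text
time: 11.42
tool_pos: [0.5976, -0.2498, 0.0513]
tcp_rot: [-1.124, 1.334, -1.334]
wrist_force: [-2.6, 0.8, 7.7]
width: 0.238
11.425 [ 0.5976 -0.2498  0.0513] zyaw -9.79 tilt 0.02 q [-0.43  0.37  1.82 -0.    0.95 -0.26] F [-2.6  0.8  7.7] T [0.14 0.38 0.02] w 0.238
to go (tool) [ 0.002   0.0003 -0.0013]
```

```bash
python3 -m handwheel '[[0,0,0,0,0.12,0,0],[0,0,0,0,0.12,0,0],[0,0,0,0,0.12,0,0],[0,0,0,0,0.12,0,0]]'; python3 togo.py .596 -.2515 .051
python3 - <<'E'
from h import *
s=cam('scene');c=cam('top')
b=cv2.resize(s['image'][200:290,330:430],None,fx=4.5,fy=4.5,interpolation=cv2.INTER_CUBIC)
a=cv2.resize(c['image'][120:210,315:385],None,fx=4.5,fy=4.5,interpolation=cv2.INTER_CUBIC)
i=np.hstack([a,b])[:600,:800]; save('tu1',np.clip(i*1.6+15,0,255).astype(np.uint8))
E
```

```text
time: 11.92
tool_pos: [0.5983, -0.2501, 0.0514]
tcp_rot: [-0.825, 1.67, -1.673]
wrist_force: [-1.0, -0.0, 6.7]
width: 0.235
11.925 [ 0.5983 -0.2501  0.0514] zyaw -37.44 tilt 0.1 q [-0.43  0.37  1.82 -0.    0.95  0.22] F [-1.  -0.   6.7] T [-0.04  0.08  0.11] w 0.235
to go (tool) [ 0.0025  0.0004 -0.001 ]
```

View pics/tu1.png

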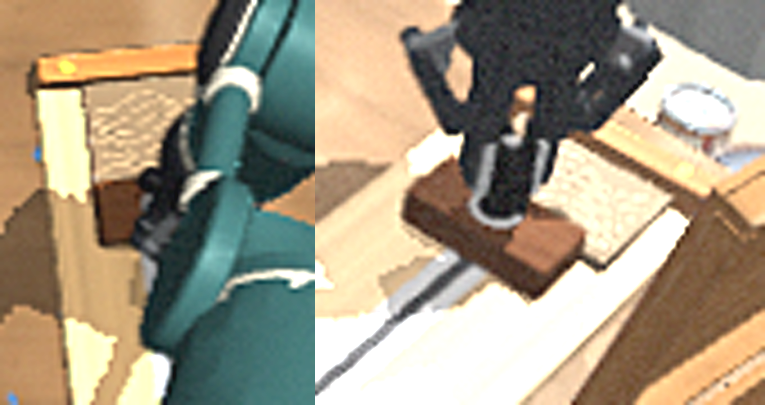

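The wing (black, between the light finger edges at (515,175)) turns with the gripper and the block has stayed flush. I continue to the end stop.

```bash
python3 -m handwheel '[[0,0,0,0,0.12,0,0],[0,0,0,0,0.12,0,0],[0,0,0,0,0.12,0,0],[0,0,0,0,0.12,0,0],[0,0,0,0,0.08,0,0],[0,0,0,0,0,0,0]]'; python3 togo.py .596 -.2515 .051
python3 -m handwheel '[[0,0,0,0,0.08,0,0],[0,0,0,0,0.06,0,0],[0,0,0,0,0,0,0]]'; python3 togo.py .596 -.2515 .051
```

```text
time: 12.78
tool_pos: [0.5988, -0.2508, 0.0515]
tcp_rot: [-0.368, 2.021, -2.026]
wrist_force: [1.8, -2.9, 5.7]
width: 0.237
12.775 [ 0.5988 -0.2508  0.0515] zyaw -69.29 tilt 0.19 q [-0.43  0.37  1.81 -0.    0.95  0.78] F [ 1.8 -2.9  5.7] T [-0.35 -0.13  0.07] w 0.237
to go (tool) [ 0.0029  0.0005 -0.0003]
time: 13.15
tool_pos: [0.5989, -0.251, 0.0515]
tcp_rot: [-0.232, 2.1, -2.106]
wrist_force: [0.8, -2.9, 5.1]
width: 0.234
13.15 [ 0.5989 -0.251   0.0515] zyaw -77.27 tilt 0.21 q [-0.43  0.37  1.81 -0.    0.95  0.92] F [ 0.8 -2.9  5.1] T [-0.48 -0.1   0.18] w 0.234
to go (tool) [ 0.0029  0.0005 -0.0001]
```

```bash
python3 -m handwheel '[[0,0,0,0,0.05,0,0],[0,0,0,0,0,0,0]]'; python3 togo.py .596 -.2515 .051
python3 -m handwheel '[[0,0,0,0,0.05,0,0],[0,0,0,0,0,0,0]]'; python3 togo.py .596 -.2515 .051
```

```text
time: 13.4
tool_pos: [0.5989, -0.2511, 0.0515]
tcp_rot: [-0.183, 2.126, -2.133]
wrist_force: [1.5, -2.3, 5.5]
width: 0.237
13.4 [ 0.5989 -0.2511  0.0515] zyaw -80.05 tilt 0.22 q [-0.43  0.37  1.81 -0.    0.95  0.96] F [ 1.5 -2.3  5.5] T [-0.45 -0.17  0.65] w 0.237
to go (tool) [ 0.0029  0.0005 -0.0001]
time: 13.65
tool_pos: [0.5999, -0.251, 0.0515]
tcp_rot: [-0.127, 2.153, -2.16]
wrist_force: [4.7, -3.4, 3.7]
width: 0.236
13.65 [ 0.5999 -0.251   0.0515] zyaw -82.99 tilt 0.31 q [-0.43  0.37  1.81 -0.    0.95  1.01] F [ 4.7 -3.4  3.7] T [-0.66 -0.77  0.12] w 0.236
to go (tool) [ 0.0039  0.0005 -0.    ]
```

The torque rose to 0.65 N m and then slipped at 1.47 to 1.5 rad of gripper turn, so the end stop is reached. I release and back up.

```bash
python3 -m handwheel '[[0,0,0,0,-0.03,0,0],[0,0,0,0,0,0,1],[0,0,0,0,0,0,1],[0,0,0,0,0,0,1],[0,0,0,0,0,0,1],[0,0,0,0,0,0,1],[0,0,0,0,0,0,1]]'; python3 togo.py .596 -.2515 .051
python3 -m handwheel '[[0,-0.03,0,0,0,0,1],[0,-0.04,0,0,0,0,1],[0,-0.05,0,0,0,0,1],[0,-0.05,0,0,0,0,1],[0,-0.05,0,0,0,0,1],[0,-0.05,0,0,0,0,1],[0,-0.05,0,0,0,0,1]]'
python3 -m handwheel '[[0,0,-0.05,0,0,0,1],[0,0,-0.06,0,0,0,1],[0,0,-0.06,0,0,0,1],[0,0,-0.06,0,0,0,1],[0,0,-0.06,0,0,0,1],[0,0,0,0,0,0,1]]'
python3 - <<'E'
from h import *
for n in('scene','top'):
    c=cam(n); np.savez(n+'1.npz',**{k:np.array(v) for k,v in c.items()})
    save(n+'1',c['image'])
s=dict(np.load('scene1.npz'));c=dict(np.load('top1.npz'))
b=cv2.resize(s['image'][200:290,330:430],None,fx=4.5,fy=4.5,interpolation=cv2.INTER_CUBIC)
a=cv2.resize(c['image'][120:210,315:385],None,fx=4.5,fy=4.5,interpolation=cv2.INTER_CUBIC)
save('end1',np.hstack([a,b])[:600,:800]); print(bot.read_state()['tool_pos'])
E
```

```text
time: 14.52
tool_pos: [0.5979, -0.2495, 0.0503]
tcp_rot: [-0.162, 2.143, -2.143]
wrist_force: [0.0, 0.9, 0.4]
width: 1.0
14.525 [ 0.5979 -0.2495  0.0503] zyaw -81.36 tilt 0.0 q [-0.43  0.37  1.82 -0.    0.95  0.99] F [0.  0.9 0.4] T [ 0.02 -0.03 -0.05] w 1.0
to go (tool) [ 0.0021 -0.0007  0.0017]
time: 15.4
tool_pos: [0.5976, -0.2494, 0.3721]
tcp_rot: [-0.162, 2.143, -2.143]
wrist_force: [0.8, -0.3, -0.0]
width: 0.999
time: 16.15
tool_pos: [0.5535, 0.041, 0.3707]
tcp_rot: [-0.167, 2.141, -2.138]
wrist_force: [0.6, 0.3, 0.3]
width: 0.999
[0.55422165 0.03753838 0.37047903]
```

View pics/end1.png

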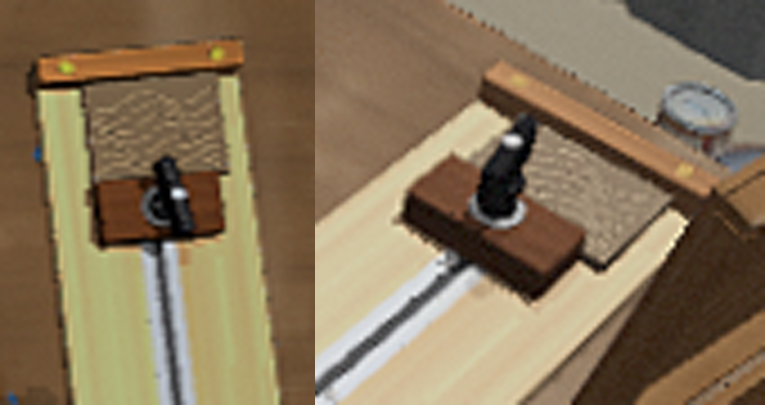

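The block is flush to the fence and touched by the stop, and the wing stands nearly along the track, at about (172,195) in the left crop. I check this numerically.

Run:
```python
from meas import *
c=dict(np.load('top1.npz'));s=dict(np.load('scene1.npz'));P=cloud(c);Q=cloud(s)
hsv=cv2.cvtColor(c['image'],cv2.COLOR_RGB2HSV).astype(int);H,S,V=hsv[...,0],hsv[...,1],hsv[...,2]
roi=np.zeros(H.shape,bool);roi[155:178,330:372]=1
sm=big(roi&(H<20)&(S>120)&(V<130));k,w,r=quad(cv2.morphologyEx(sm.astype(np.uint8),cv2.MORPH_CLOSE,np.ones((15,15))),c,.0365)
a=np.radians(4.05);ex=np.array([np.cos(a),np.sin(a)]);ey=np.array([-ex[1],ex[0]])
fo=np.array([.7032,-.2426])-.12*ex
b=lambda p:((p-fo)@ex,(p-fo)@ey)
print('stop',r,'board',b(np.array(r[0])/1000),'joint',b(np.array(r[0])/1000)[0]+.115)
for n,X,im in(('top',P,c['image']),('scene',Q,s['image'])):
    m=(abs(X[...,0]-.597)<.05)&(abs(X[...,1]+.25)<.06)&(X[...,2]>.065)&(X[...,2]<.1)&(im.max(-1)<60)
    r=cv2.minAreaRect((X[m][:,:2]*1000).astype(np.float32));ln=cv2.fitLine(X[m][:,:2].astype(np.float32),cv2.DIST_HUBER,0,1e-3,1e-3).ravel()
    print(n,m.sum(),r,'yaw',np.degrees(np.arctan2(ln[1],ln[0])))
# lino edges: left and right of the slab, brown vs yellow, z=.021
L=[];Rr=[]
for v in range(143,156):
    row=np.nonzero((H[v,325:378]<22)&(S[v,325:378]<130)&(V[v,325:378]>60))[0]+325
    row=row[(row>330)&(row<370)]; L.append((row.min()-.5,v));Rr.append((row.max()+.5,v))
for e in(L,Rr):
    W=ray_plane(c,e,.021)[:,:2];ln=cv2.fitLine(W.astype(np.float32),cv2.DIST_HUBER,0,1e-3,1e-3).ravel()
    print('lino edge yaw',np.degrees(np.arctan(ln[1]/ln[0])),'board pos',b(np.array(ln[2:])))
# cards wing, before vs after
p0=dict(np.load('top0.npz'))['image'].astype(int);print('cards diff',np.abs(p0-c['image'])[175:210,145:190].max(-1).mean())
```

```text
stop ((591.9308471679688, -227.1582489013672), (47.785831451416016, 58.38179016113281), 5.848976135253906) board (np.float64(0.01009931323277514), np.float64(0.023261794794090955)) joint 0.12509931323277515
top 68 ((594.2105102539062, -249.37387084960938), (52.67167282104492, 12.333396911621094), 14.015547752380371) yaw 14.257623
scene 103 ((596.5875854492188, -250.75865173339844), (56.8285026550293, 11.215431213378906), 16.224925994873047) yaw 11.563623
lino edge yaw 4.445548 board pos (np.float64(0.07472324301041847), np.float64(0.04364775409079096))
lino edge yaw -26.79114 board pos (np.float64(0.0631792295471201), np.float64(-0.06906220502966617))
cards diff 9.294603174603175
```

The wing yaw of 12–14° on a board at 4° gives a clamp angle of about 1.4 rad. The stop reads about 0.125. The block's left edge is square (4.4° against 4.05°). Its right-edge fit (-26.8°) came from a leaking mask, so I discount it. I look at the cards board once before handing in.

Run:
```python
from meas import *
c=dict(np.load('top1.npz'));p=dict(np.load('top0.npz'))
f=lambda i:cv2.resize(i[140:240,135:200],None,fx=4,fy=4,interpolation=cv2.INTER_CUBIC)
d=cv2.resize(c['image'][120:185,320:385],None,fx=4,fy=4,interpolation=cv2.INTER_CUBIC);d=cv2.copyMakeBorder(d,0,140,0,0,cv2.BORDER_CONSTANT)
save('cards',np.hstack([f(p['image']),f(c['image']),d]))
```

```text
(no output)
```

View pics/cards.png

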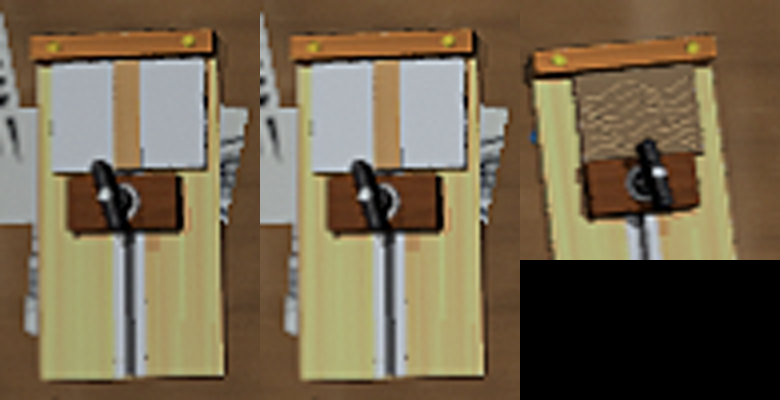

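The cards board looks identical before and after (wing at (110,195) and (370,195)). On the lino board the block is flush and square, with both side edges visible and parallel to the board. Handing in.

```bash
python3 -c "
from workcell import workorder
print(workorder.finish_job())"
```

```text
the job is handed in; nothing more can be done
None
```

I gripped the wing and slid the stop until it pressed the lino block against the fence. I then turned the knob clockwise to its end stop, let go, backed away and handed the job in at about 16 s. The hand-in gives no verdict.

**Snug fit:** the force along the track rose to about 8 N with the position stalled before I turned the knob. The last pictures show the block flush with the fence and touching the stop.

**Last checks:**
- **Stop:** it reads about 0.125 m. The mask caught only part of its width, so this is a rough figure, but it lies within the allowed 0.1225–0.1325 m.
- **Knob:** the clamp angle is about 1.4 rad, from a wing yaw of 14.3° in the top view and 11.6° in the scene view, against a board at 4.05°.
- **Block:** its left edge is within 0.4° of square. The fit of its right edge failed (-26.8°) because the colour mask leaked, so for that side I relied on the picture, where it looks square.
- **Cards board:** a raw pixel difference of the cards area averaged 9 grey levels. In side-by-side pictures nothing had moved.

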